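Make up two sample kits from the stock

ROBOT

A 7-joint arm with a two-finger parallel gripper is mounted at the origin on a cart in front of the work surface, level with it; the furniture and walls round the work are solid. World frame = base frame: x ahead of the robot, y to its left, z up, the work surface at z = 0. Lengths are in m, angles in rad, forces in N, time in s.
With the tool pointing down it reaches from about 0.425 to 0.95 m from the base axis. Payload 4.7 kg.
Tool frame: the origin (TCP) lies at the very end of the fingers, on their centre line; the grasp point (between the pads) lies 19 mm behind it (robot.grip_point_offset is the distance from the TCP to the grasp point, in m); z points along the fingers, y is the line along which they close (so a half turn about z gives the same grasp; the last joint's range is limited). The gripper opens to 87 mm and grips with 3 to 60 N. Pads are 19 mm wide; open, the fingers measure 117 mm over their backs; the gripper's body (75 mm by 190 mm) begins 51 mm behind the grasp point.
Start: joints at [1.156, 0.469, -0.049, 1.532, 0.024, 1.141, -0.082], TCP at [0.254, -0.625, 0.223] pointing down, gripper open.
Joint ranges: [-2.59, 2.59], [-0.33, 1.99], [-1.39, 1.29], [0.1, 2.45], [-1.04, 4.18], [0.21, 1.99], [-2.66, 2.66]. Speed limits (rad/s): [2.57, 2.57, 3.14, 3.14, 3.14, 3.14, 3.14].

INTERFACE

Orientations are given as a rotation vector (axis times angle).
In Python, from station import robot gives the robot as it stands.
- The arm moves only by the tool apply_moves, never from a script. Its argument "plan" is one flat list of numbers, 4 for each row, row after row: the shift along the world's x, y, z in mm, then the turn about the world's z in rad. A call has 1 to 10 rows; each row shifts and turns the commanded pose from where the row before left it; what a row does not reach is not made up. A row lasts 1/10 s, in which the tool goes at most 50 mm and 8.59 degrees, less where a joint would pass 70% of its speed; a pose out of reach is approached as far as the arm can. A call with a gripper value outside its range is refused whole. "hand" is the closure, from 0 (fully open) to 1 (shut), set as the call begins (left out, the last holds). The fingers move at their own pace and stop on an object; "squeeze" is the grip in N (left out, the last holds). Time passes only in rows, so rows that do not move let the fingers close. It gives the time, the measured TCP pose, the force, the opening and the grip force at its end, in the units of the state.
- robot.observe(): the state, without advancing time (a new reading comes with each control period).
- robot.camera(name): name is "scene" or "top" or "wrist"; returns (picture, depth): 480x640x3 uint8, blue, green, red; 480x640 float32, m along the optical axis (not along the pixel's ray), 0 where there is no reading.
- robot.calibration(name): a dict with "vfov" (degrees; the focal length in pixels is half the picture's height over the tangent of half this angle, whatever the lens; pixels are square), "cx", "cy" (the principal point, pixels), "k1" (the pictures are not rectified: a ray, as slopes to the right and down, at radius r is drawn at 1 + k1 r^2 times it, then the intrinsics apply), "cam_to_world" (4x4, takes a point from camera to world coordinates). Camera axes: x right, y down, z forward; pixel columns grow to the right and rows downward; lengths in m; the calibration is good to about 2 mm. A picture is of the moment at which its call begins: read the wrist's pose just before it. calibration takes no time and is no camera call; for the wrist camera it gives the pose at the moment of the call.
- robot.job_done(): hands the job in; it is judged then, once.
The state is a dict: "clock": time; "joints": joint angles; "qvel": joint speeds; "joint_efforts": joint torques, N m; "tcp_pos": TCP position; "tool_rot": TCP orientation; "force": force on the tool from outside, world axes, zero at the start; "ft_torque": the same for the moment, N m; "finger_gap": finger opening in m; "grip_force": force on a finger pad.
Only numpy, scipy, OpenCV 4.12 (cv2) and the standard library are available. Lean on these libraries where they do the work, as an engineer would, in place of code of your own. Each camera call takes 0.05 s, during which the arm holds its last target. There are 200 camera calls.

TASK

Make up the two sample kits: the blue tray gets the crucible and the red-capped tube, the orange tray gets the dark-capped vial and the green-capped tube. Stand the crucible and the vial upright, wholly on the round white pad of their tray, and lay each tube at rest in a groove of its tray's ribbed bed, centred lengthwise across both rows of ribs. Leave the white-capped vial standing where it is.

Things in the scene. Friction and masses are not known exactly. Their poses are not given: they have to be found in the camera images.
- blue_tray: blue kit tray, fixed, 140 (x) x 180 (y) mm, floor 6, rim 10 mm up; origin: centre of underside. Flat round white pad, radius 24, at x 0, y +45. Ribbed bed centred at x 0, y -35: rows of round ribs at x -31 and +31 (42 mm clear gap between for fingers), tops 13 mm up; 3 grooves along x at y -53, -35, -17. A tube in a groove: axis 17 mm up. All mm, tray frame
- orange_tray: orange kit tray, fixed, 140 (x) x 180 (y) mm, floor 6, rim 10 mm up; origin: centre of underside. Flat round white pad, radius 24, at x 0, y +45. Ribbed bed centred at x 0, y -35: rows of round ribs at x -31 and +31 (42 mm clear gap between for fingers), tops 13 mm up; 3 grooves along x at y -53, -35, -17. A tube in a groove: axis 17 mm up. All mm, tray frame
- stock_rack: small grey fixed rack with steel ribs, 90 (x) x 110 (y) mm, floor 6 mm up; the tubes lie on it at the start; origin: centre of underside. Two grooves along its x axis at y -30 and +30 mm, each made by ribs in two rows at x -31 and +31 mm, rib tops 13 mm up, with a 42 mm clear gap between the rows for fingers.
- red_tube: round white plastic tube with a red screw cap, 104 mm long, 17 mm diameter, about 30 g, rolls freely; origin: middle of its length, on its axis; its x axis runs along the tube, the cap at the +x end. At the start it lies in a groove of the stock rack, axis 17 mm above the bench.
- green_tube: round white plastic tube with a green screw cap, 104 mm long, 17 mm diameter, about 30 g, rolls freely; origin: middle of its length, on its axis; its x axis runs along the tube, the cap at the +x end. At the start it lies in a groove of the stock rack, axis 17 mm above the bench.
- crucible: cream ceramic crucible, open cup, 34 mm diameter at the rim tapering to a 22 mm foot, 36 mm high, stands upright on the bench; origin: centre of its underside, z up. Grip it across the rim.
- dark_vial: glass sample vial with a black-blue screw cap, 22 mm diameter, 59 mm high, stands upright on the bench; origin: centre of its underside, z up.
- white_vial: glass sample vial with a white screw cap, 27 mm diameter, 73 mm high, loose, stands upright on the bench; belongs to no kit and stays where it is; origin: centre of its underside, z up.
Things that resemble listed ones, but are neither listed nor needed, are in the scene too. Of the things shaped like the crucible, the cream one is meant.

How it is judged:
By the outcome, as a careful person would: the job done as asked, in the order asked, and still so for the second after the job is handed in, with the robot touching nothing.
It also fails if it takes over 99 s, if anything falls off the work surface, if the arm or the gripper's body presses on something with over 40 N, if the wrist force passes 120 N, or if a joint passes its speed limit or range.

## Working session

There is one attempt and no reset: what is moved stays moved. The work goes in short steps, Python scripts to look and compute and a tool call to move; the robot and the scene stay as the last step left them, time stands still between calls to the robot, and variables do not carry over. Pictures are saved under pics/ and viewed, at most 14 in all, crops included, and the job is handed in when it is done.

Besides the shell and the picture viewer there is one more tool, called after "Emit:" as name(argument=value, ...) on one line, values as JSON. apply_moves: Moves the arm, as the interface text tells. Its arguments: {"type":"object","properties":{"plan":{"type":"array"},"hand":{"type":"number"},"squeeze":{"type":"number"}},"required":["plan"]}

```bash
ls; mkdir -p pics; cat > h.py <<'E'
import numpy as np, cv2
from station import robot
def K(c):
    f=240/np.tan(np.radians(c["vfov"])/2); return np.array([[f,0,c["cx"]],[0,f,c["cy"]],[0,0,1.]]), np.array([c["k1"],0,0,0.])
def grab(name,fn=None):
    c=robot.calibration(name); im,d=robot.camera(name)
    if fn: cv2.imwrite("pics/"+fn,im); np.savez("pics/"+fn+".npz",im=im,d=d,**{k:np.array(v) for k,v in c.items()})
    return im,d,c
def load(fn):
    z=np.load("pics/"+fn+".npz"); return z["im"],z["d"],z
def cloud(d,c):
    # world xyz for each pixel; distortion is xd = x(1+k1 r^2), as in OpenCV
    k,D=K(c); v,u=np.mgrid[0:480,0:640]
    p=cv2.undistortPoints(np.stack([u,v],-1).reshape(-1,1,2).astype(float),k,D).reshape(480,640,2)
    P=np.concatenate([p*d[...,None],d[...,None]],-1); T=np.array(c["cam_to_world"])
    W=P@T[:3,:3].T+T[:3,3]; W[d<=0]=np.nan; return W
def proj(X,c):
    k,D=K(c); T=np.linalg.inv(np.array(c["cam_to_world"])); r=cv2.Rodrigues(T[:3,:3])[0]
    return cv2.projectPoints(np.array(X,float).reshape(-1,1,3),r,T[:3,3],k,D)[0].reshape(-1,2)
E
python3 - <<'E'
from h import *
for n in("top","scene"):
    im,d,c=grab(n,n+"0.png"); W=cloud(d,c); print(n,np.array(c["cam_to_world"]).round(3).tolist(),c["vfov"],c["k1"]); print(np.nanmin(W.reshape(-1,3),0),np.nanmax(W.reshape(-1,3),0),(d<=0).mean())
o=robot.observe();print(o)
E
```

```text
pics
top [[0.061, -0.974, 0.219, 0.365], [-0.998, -0.06, 0.01, -0.016], [0.003, -0.22, -0.976, 0.884], [0.0, 0.0, 0.0, 1.0]] 54.14230965615407 -0.008866685653053312
[-0.14542384 -1.12899696 -0.81644985] [1.1285089  1.08576497 0.25088082] 0.004124348958333334
scene [[-0.726, -0.328, 0.605, 0.008], [-0.688, 0.316, -0.654, 0.553], [0.023, -0.89, -0.455, 0.428], [0.0, 0.0, 0.0, 1.0]] 54.46437271647186 -0.07989373695485001
[-0.05118028 -2.62561853 -0.81604178] [1.13430813 0.56976766 0.52859087] 0.003860677083333333
{'clock': 0.1, 'joints': array([ 1.15612224,  0.46936126, -0.04857535,  1.53355822,  0.02405302,
        1.14097911, -0.082293  ]), 'qvel': array([ 1.11773373e-03, -1.42377407e-03, -1.73087488e-04, -3.62582411e-03,
        1.27021473e-05,  6.78613739e-04,  2.42338777e-04]), 'joint_efforts': array([ 5.83943784e-04, -5.09169281e+01, -8.11413699e-02, -2.36829615e+01,
       -6.14465447e-02,  3.44522868e-02,  3.54945803e-05]), 'tcp_pos': array([ 0.2538031 , -0.62489889,  0.22161085]), 'tool_rot': array([-3.08167715e+00, -6.01896504e-01,  5.56472988e-04]), 'force': array([ 0.44103743, -0.42555623,  0.67735362]), 'ft_torque': array([ 0.00496376, -0.02074209,  0.00114635]), 'grip_force': 0.0, 'finger_gap': 0.0871831346774486}
```

View pics/top0.png

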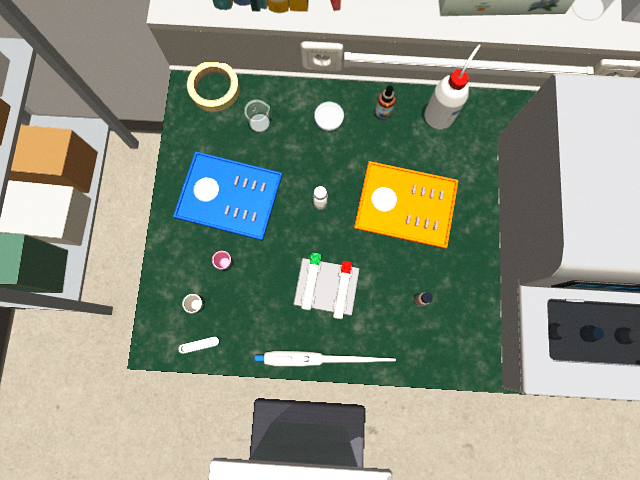

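View pics/scene0.png

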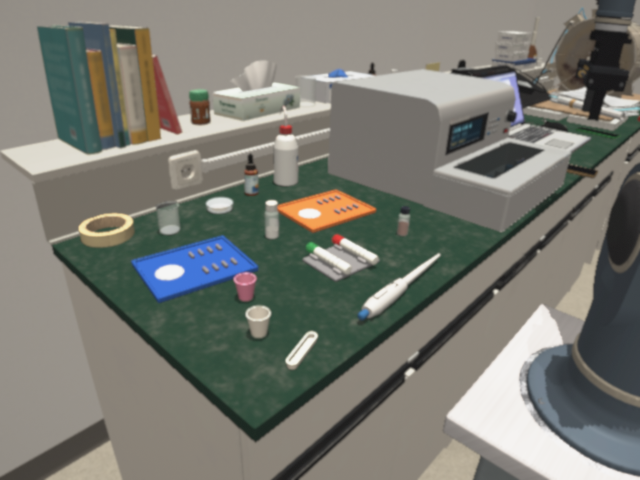

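The top view shows these candidates and near matches:
- **Crucible:** cream cup (192,303). The pink cup (222,260) and glass beaker (258,115) are not it.
- **Dark-capped vial:** (424,298). The dropper bottle (386,103) and white-capped vial (320,197) are not it.
- **Tubes:** green cap (314,258) and red cap (346,267). The pipette (320,358) and white boat (198,345) are not tubes.
- **Trays:** blue (228,195) and orange (407,205).

The scene view agrees with this. I choose the cream cup, the black-capped vial and the two rack tubes.

```bash
python3 - <<'E'
from h import *
im,d,c=load("top0.png"); W=cloud(d,c)
# height map of the right side (machine)
for y in (-0.3,-0.34,-0.38,-0.42,-.46,-.5,-.55):
    print(y,[ (x,round(float(np.nanmax(W[...,2][(abs(W[...,0]-x)<.015)&(abs(W[...,1]-y)<.012)],initial=-1)),3)) for x in (.15,.2,.25,.3,.35,.4,.5,.6,.7)])
hsv=cv2.cvtColor(im,cv2.COLOR_BGR2HSV)
print("bench z",np.nanmedian(W[330:340,240:280,2]))
# blobs above bench
m=((W[...,2]>.012)&(W[...,2]<.15)&(W[...,0]>.2)&(W[...,0]<.85)&(abs(W[...,1])<.42)).astype(np.uint8)
n,l,s,ce=cv2.connectedComponentsWithStats(m)
for i in range(1,n):
    if s[i,4]>30:
        P=W[l==i]; top=P[P[:,2]>P[:,2].max()-.006]
        print(ce[i].round(),s[i,4],"ctr",P.mean(0).round(4),"zmax",P[:,2].max().round(4),"topc",((top.max(0)+top.min(0))/2).round(4),"ext",(top.max(0)-top.min(0)).round(3))
def rect(m,nm):
    n,l,s,ce=cv2.connectedComponentsWithStats(cv2.morphologyEx(m.astype(np.uint8),cv2.MORPH_CLOSE,np.ones((15,15))))
    i=1+np.argmax(s[1:,4]); P=W[(l==i)&m]; P=P[P[:,2]>-.01]; r=cv2.minAreaRect((P[:,:2]*1000).astype(np.float32)); print(nm,r,np.median(P[:,2])); return r
H,S,V=hsv[...,0],hsv[...,1],hsv[...,2]
B=(W[...,0]>.2)&(W[...,0]<.85)&(abs(W[...,1])<.42)
rect((H>100)&(H<120)&(S>150)&(V>120)&B,"blue"); rect((H>10)&(H<28)&(S>180)&(V>150)&B,"orange")
rect((S<25)&(V>150)&B&(W[...,2]<.012)&(abs(W[...,1])<.12)&(W[...,0]>.33)&(W[...,0]<.5),"rack")
for nm,box in(("bpad",(190,170,225,210)),("opad",(365,180,402,218))):
    x0,y0,x1,y1=box; mm=np.zeros_like(B);mm[y0:y1,x0:x1]=1; mm&=(S<40)&(V>200)
    P=W[mm]; print(nm,mm.sum(),P.mean(0).round(4),((P.max(0)+P.min(0))/2).round(4))
for nm,hh,x in(("redcap",(H<8)|(H>172),(330,255,360,280)),("greencap",(H>45)&(H<80),(305,248,325,268))):
    x0,y0,x1,y1=x; mm=np.zeros_like(B);mm[y0:y1,x0:x1]=1; mm&=hh&(S>150)&(V>100)&(W[...,2]>.012); P=W[mm];print(nm,mm.sum(),P.mean(0).round(4))
t=np.hstack([cv2.resize(im[r-40:r+40,q-50:q+50],None,fx=4,fy=4,interpolation=2) for q,r in((200,290),(420,295))]); t2=np.hstack([cv2.resize(im[r-40:r+40,q-50:q+50],None,fx=4,fy=4,interpolation=2) for q,r in((327,285),(407,205))]); cv2.imwrite("pics/crop1.png",np.vstack([t,t2])[:600] if 0 else cv2.resize(np.vstack([t,t2]),(750,600)))
E
```

```text
-0.3 [(0.15, -0.792), (0.2, -0.793), (0.25, -1.0), (0.3, 0.004), (0.35, 0.005), (0.4, 0.004), (0.5, 0.004), (0.6, 0.004), (0.7, 0.005)]
-0.34 [(0.15, -0.791), (0.2, -0.792), (0.25, -1.0), (0.3, 0.1), (0.35, 0.1), (0.4, 0.101), (0.5, 0.246), (0.6, 0.249), (0.7, 0.248)]
-0.38 [(0.15, -0.791), (0.2, -0.792), (0.25, -1.0), (0.3, 0.101), (0.35, 0.104), (0.4, 0.101), (0.5, 0.248), (0.6, 0.25), (0.7, 0.25)]
-0.42 [(0.15, -0.795), (0.2, -0.792), (0.25, -1.0), (0.3, 0.101), (0.35, 0.102), (0.4, 0.101), (0.5, 0.248), (0.6, 0.25), (0.7, 0.249)]
-0.46 [(0.15, -0.792), (0.2, -0.791), (0.25, -1.0), (0.3, 0.101), (0.35, 0.102), (0.4, 0.101), (0.5, 0.247), (0.6, 0.249), (0.7, 0.25)]
-0.5 [(0.15, -0.791), (0.2, -0.793), (0.25, -1.0), (0.3, 0.101), (0.35, 0.101), (0.4, 0.102), (0.5, -1.0), (0.6, -1.0), (0.7, -1.0)]
-0.55 [(0.15, -0.793), (0.2, -0.791), (0.25, -1.0), (0.3, 0.0), (0.35, 0.097), (0.4, 0.101), (0.5, -1.0), (0.6, -1.0), (0.7, -1.0)]
bench z -7.497016037694149e-05
[447.  99.] 1613 ctr [ 0.8146 -0.2264  0.093 ] zmax 0.1497 topc [ 0.8294 -0.2328  0.1467] ext [0.03  0.03  0.006]
[386. 102.] 44
[... 1161 characters left out ...]
2145 0.0372] ext [0.033 0.033 0.006]
[310. 358.] 1265 ctr [ 0.3346 -0.0019  0.0215] zmax 0.035 topc [0.3324 0.037  0.0321] ext [0.008 0.044 0.006]
blue ((634.1448974609375, 180.44439697265625), (185.9444122314453, 140.65989685058594), 78.81855010986328) 0.006437020450626774
orange ((636.72607421875, -170.41671752929688), (181.03836059570312, 141.5133819580078), 80.93842315673828) 0.006371313628770081
rack ((458.9662170410156, -22.94310760498047), (109.81562805175781, 93.90211486816406), 83.48377990722656) 0.0061369659686637545
bpad 454 [0.642  0.2221 0.0067] [0.6421 0.2219 0.0068]
opad 461 [nan nan nan] [nan nan nan]
redcap 109 [ 0.5023 -0.058   0.0241]
greencap 107 [ 0.5147 -0.      0.0243]
```

View pics/crop1.png

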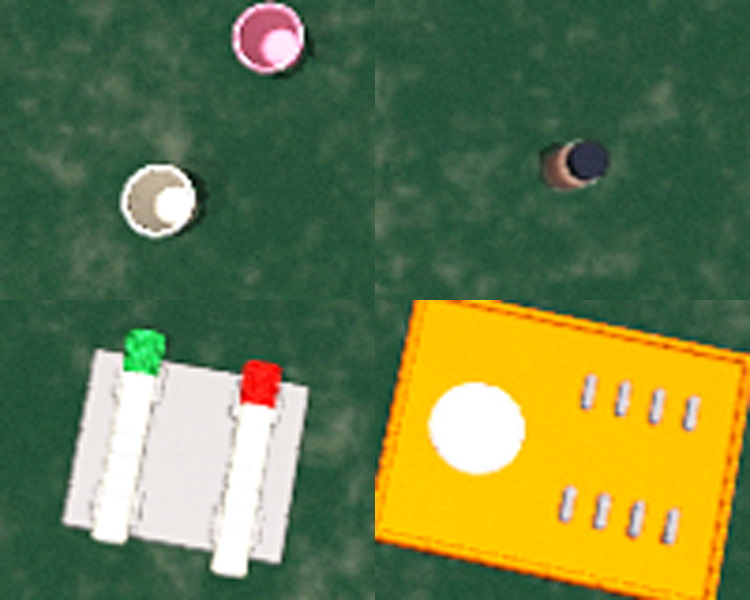

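The crops confirm the cream crucible, the dark-capped vial and the green and red tubes in the rack, with the orange tray's pad on its +y side. First I go up and clear of the machine.

Emit:
apply_moves(plan=[0,0,45,0,15,42,0,0,15,42,0,0,15,42,0,0,15,42,0,0,15,42,0,0,15,42,0,0,15,42,0,0,15,42,0,0,15,42,0,0], hand=0)

```text
clock: 1.1
tcp_pos: [0.3891, -0.2455, 0.2674]
tool_rot: [3.083, 0.602, -0.0]
force: [-0.3, -0.7, -0.1]
finger_gap: 0.0872
grip_force: 0.0
```

Emit:
apply_moves(plan=[8,40,0,-0.1,8,40,0,-0.1,8,40,0,-0.1,8,40,0,-0.1,8,40,0,-0.085,0,20,0,0,0,0,0,0,0,0,0,0])

```text
clock: 1.9
tcp_pos: [0.4288, -0.0278, 0.2673]
tool_rot: [3.137, -0.155, -0.001]
force: [0.7, 0.9, 0.6]
finger_gap: 0.0869
grip_force: 0.0
```

```bash
python3 - <<'E'
from h import *
o=robot.observe(); print(o["tcp_pos"],o["tool_rot"],o["joints"].round(2))
im,d,c=grab("wrist","w1.png"); print(np.array(c["cam_to_world"]).round(3).tolist(),c["vfov"],c["k1"])
E
```

```text
[ 0.42875959 -0.02783404  0.26732474] [ 3.13707960e+00 -1.55099866e-01 -8.74678861e-04] [ 0.44  0.05 -0.49  1.99  0.02  1.11 -1.72]
[[-0.099, -0.961, -0.258, 0.498], [-0.995, 0.096, 0.026, -0.035], [-0.001, 0.259, -0.966, 0.43], [0.0, 0.0, 0.0, 1.0]] 62.591407355119884 -0.06053238022164787
```

View pics/w1.png

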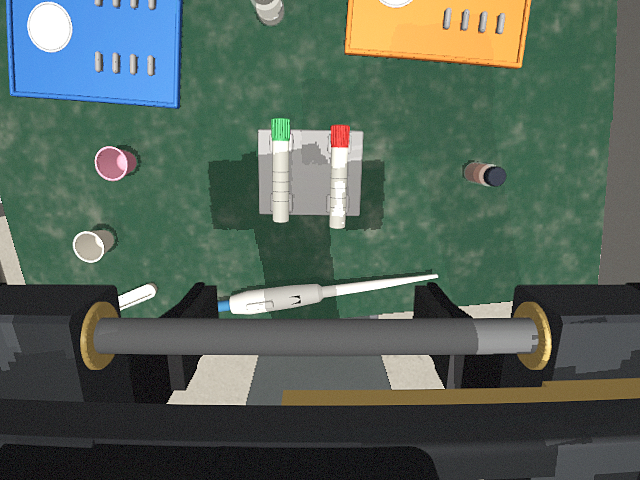

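The wrist view shows the rack tubes (281,170) and (340,177), the cream crucible (94,245), the pink crucible (115,162) and the dark vial (487,175). All are clear for measuring.

```bash
cat >> h.py <<'E'
def box(W,x0,x1,y0,y1,z0,z1):
    with np.errstate(invalid='ignore'):
        return (W[...,0]>x0)&(W[...,0]<x1)&(W[...,1]>y0)&(W[...,1]<y1)&(W[...,2]>z0)&(W[...,2]<z1)
def circ(P): (x,y),r=cv2.minEnclosingCircle((P[:,:2]*1000).astype(np.float32)); return round(x,1),round(y,1),round(r,1)
def tube(P):
    # axis direction and mid from the strip's rectangle
    (x,y),(w,h),a=cv2.minAreaRect((P[:,:2]*1000).astype(np.float32)); 
    vx,vy,mx,my=cv2.fitLine((P[:,:2]*1000).astype(np.float32),cv2.DIST_HUBER,0,.1,.01).ravel(); s=np.sign(vx)
    return "rect",(round(x,1),round(y,1)),(round(w,1),round(h,1)),"dir deg",round(float(np.degrees(np.arctan2(s*vy,s*vx))),2),"top z",np.percentile(P[:,2],95).round(4)
E
python3 - <<'E'
from h import *
for f in("w1.png","top0.png"):
    im,d,c=load(f); W=cloud(d,c); print(f)
    P=W[box(W,.38,.46,.17,.26,.032,.05)];print("cruc",circ(P),P[:,2].max())
    P=W[box(W,.42,.49,-.24,-.16,.055,.08)];print("vial",circ(P),P[:,2].max())
    P=W[box(W,.39,.54,-.1,-.03,.019,.035)];print("red",tube(P))
    P=W[box(W,.39,.54,-.025,.05,.019,.035)];print("green",tube(P))
    hsv=cv2.cvtColor(im,cv2.COLOR_BGR2HSV);H,S,V=[hsv[...,i] for i in range(3)]
    P=W[box(W,.55,.72,.1,.3,.0,.013)&(S<50)&(V>190)];print("bpad",circ(P),P.mean(0).round(4),len(P))
    P=W[box(W,.55,.72,-.18,-.07,.0,.013)&(S<50)&(V>190)];print("opad",circ(P),P.mean(0).round(4),len(P))
E
```

```text
w1.png
cruc (416.6, 213.6, 17.3) 0.03901106028408835
vial (450.5, -201.7, 9.7) 0.061326161445128036
red ('rect', (459.1, -55.7), (18.3, 104.4), 'dir deg', -6.85, 'top z', np.float64(0.0268))
green ('rect', (471.7, 4.1), (18.1, 104.7), 'dir deg', -6.8, 'top z', np.float64(0.027))
bpad (627.3, 177.6, 70.0) [0.6388 0.2169 0.0076] 1866
opad (613.2, -143.2, 35.5) [ 0.6202 -0.1314  0.0074] 207
top0.png
cruc (418.2, 214.9, 17.0) 0.040181617055860985
vial (452.0, -201.1, 9.3) 0.06270336466932813
red ('rect', (460.9, -54.3), (17.4, 104.9), 'dir deg', -6.55, 'top z', np.float64(0.0272))
green ('rect', (473.3, 4.5), (17.9, 104.6), 'dir deg', -6.91, 'top z', np.float64(0.0276))
bpad (633.9, 175.7, 70.8) [0.6397 0.2112 0.0074] 532
opad (628.5, -141.1, 45.7) [ 0.6428 -0.1272  0.0067] 471
```

Emit:
apply_moves(plan=[-3,48,0,0,-3,48,0,0,-2,48,0,0,-2,48,0,0,-2,50,0,0,0,0,-50,0,0,0,-50,0,0,0,-50,0,0,0,-40,0,0,0,0,0], squeeze=12)

```text
clock: 2.95
tcp_pos: [0.4141, 0.2107, 0.0729]
tool_rot: [3.131, -0.159, -0.016]
force: [-0.1, -0.0, -0.1]
finger_gap: 0.0871
grip_force: 0.0
```

```bash
python3 - <<'E'
from h import *
o=robot.observe(); print(o["tcp_pos"],o["joints"].round(2))
im,d,c=grab("wrist","w2.png"); W=cloud(d,c); P=W[box(W,.38,.46,.17,.26,.033,.045)];print("cruc",circ(P),len(P))
E
```

```text
[0.41407925 0.21073783 0.07292822] [-0.04  0.41 -0.63  2.13  0.36  0.72 -2.59]
cruc (416.4, 213.9, 17.2) 905
```

Emit:
apply_moves(plan=[0,0,0,0.14,0,0,0,0.14,0,0,0,0.14,0,0,0,0.14,0,0,0,0])

```text
clock: 3.5
tcp_pos: [0.4192, 0.2147, 0.08]
tool_rot: [-3.059, -0.714, -0.007]
force: [-0.7, 1.2, 0.7]
finger_gap: 0.0873
grip_force: 0.0
```

Emit:
apply_moves(plan=[-2,-1,-30,0,0,0,-25,0,0,0,-9,0,0,0,0,0])

```text
clock: 3.9
tcp_pos: [0.4155, 0.2134, 0.0138]
tool_rot: [3.059, 0.714, 0.0]
force: [-0.5, 0.5, -0.5]
finger_gap: 0.0866
grip_force: 0.0
```

Emit:
apply_moves(plan=[0,0,0,0,0,0,0,0,0,0,0,0,0,0,0,0,0,0,0,0,0,0,0,0], hand=1, squeeze=12)

```text
clock: 4.5
tcp_pos: [0.4151, 0.2136, 0.0137]
tool_rot: [3.059, 0.717, 0.0]
force: [0.2, 0.2, 0.3]
finger_gap: 0.0471
grip_force: 0.0
```

Emit:
apply_moves(plan=[0,0,0,0,0,0,0,0,0,0,0,0,0,0,0,0,0,0,0,0])

```text
clock: 5.0
tcp_pos: [0.4151, 0.2136, 0.0136]
tool_rot: [3.059, 0.718, 0.0]
force: [0.3, 0.9, 1.3]
finger_gap: 0.032
grip_force: 12.2
```

Emit:
apply_moves(plan=[0,0,30,0,15,0,45,0,35,0,35,0,35,0,0,0,35,0,0,0,0,0,0,0])

```text
clock: 5.6
tcp_pos: [0.5398, 0.2123, 0.1235]
tool_rot: [-3.06, -0.709, -0.005]
force: [0.1, -0.9, -1.7]
finger_gap: 0.0323
grip_force: 12.3
```

```bash
python3 - <<'E'
from h import *
o=robot.observe(); print(o["tcp_pos"],o["joints"].round(2),o["finger_gap"],o["grip_force"])
im,d,c=grab("wrist","w3.png"); im,d,c=grab("top","top1.png")
E
```

```text
[0.5398223  0.21226771 0.12354294] [ 0.11  0.53 -0.76  1.83  0.45  0.95 -1.96] 0.03228234579787771 12.287509683850937
```

View pics/w3.png

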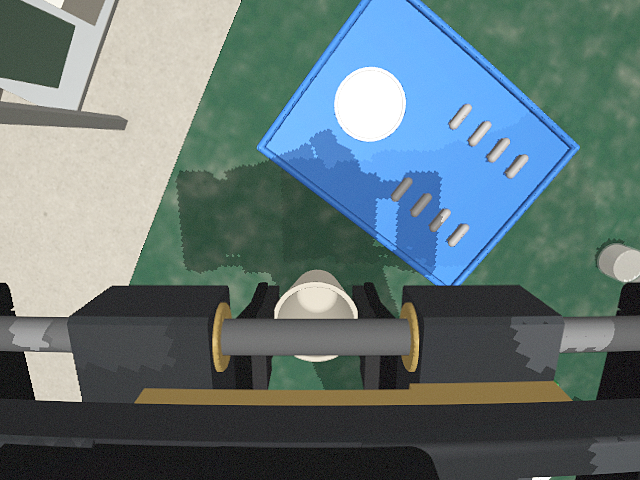

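The crucible hangs in the fingers at (316,315). The blue tray's pad (370,104) and its ribs are fully in view. Next I check the cup's tilt and fit the tray pose.

```bash
cat >> h.py <<'E'
def pad(im,W,x0,x1,y0,y1):
    hsv=cv2.cvtColor(im,cv2.COLOR_BGR2HSV); m=(box(W,x0,x1,y0,y1,0,.012)&(hsv[...,1]<60)&(hsv[...,2]>150)).astype(np.uint8)
    n,l,s,ce=cv2.connectedComponentsWithStats(m); i=1+np.argmax(s[1:,4]); return circ(W[l==i]),s[i,4]
def ribs(W,x0,x1,y0,y1):
    # rib tops 10.3..14 mm, away from rim
    m=box(W,x0,x1,y0,y1,.0105,.016).astype(np.uint8); n,l,s,ce=cv2.connectedComponentsWithStats(m); out=[]
    for i in range(1,n):
        if 15<s[i,4]<800:
            P=W[l==i]; out.append([*(cv2.minAreaRect((P[:,:2]*1000).astype(np.float32))[0]),s[i,4]])
    return np.array(out).round(1)
E
python3 - <<'E'
from h import *
for f in("w3.png","w1.png","top1.png","top0.png"):
    im,d,c=load(f); W=cloud(d,c); print(f)
    print("pad b",pad(im,W,.55,.75,.15,.32)); print("rib b",ribs(W,.56,.72,.06,.2).tolist())
    if f[0]=='t': print("pad o",pad(im,W,.55,.75,-.18,-.06)); print("rib o",ribs(W,.56,.72,-.27,-.14).tolist())
im,d,c=load("w3.png");W=cloud(d,c)
u=W[270:362,272:360]; P=u[np.isfinite(u[...,2])&(u[...,2]>.13)&(u[...,2]<.155)]; print(len(P),np.percentile(P,[1,50,99],axis=0).round(4).tolist())
E
```

```text
w3.png
pad b ((640.7, 220.9, 24.4), np.int32(4180))
rib b [[702.3, 187.8, 25.0], [699.2, 172.2, 16.0], [660.3, 163.2, 257.0], [688.2, 116.7, 16.0], [657.2, 145.7, 238.0], [653.5, 127.7, 229.0], [672.2, 80.2, 17.0], [650.1, 110.3, 225.0], [600.0, 175.3, 224.0], [596.4, 157.7, 231.0], [631.8, 88.2, 16.0], [592.9, 140.1, 220.0], [589.3, 122.3, 202.0], [564.4, 184.7, 17.0], [572.0, 99.8, 17.0]]
w1.png
pad b ((640.9, 220.9, 24.9), np.int32(1788))
rib b [[653.4, 164.0, 32.0], [650.8, 146.4, 38.0], [647.9, 128.4, 49.0], [644.4, 110.3, 63.0], [630.1, 87.5, 67.0], [601.9, 94.8, 19.0], [599.7, 174.6, 122.0], [596.3, 156.9, 116.0], [592.3, 139.1, 124.0], [589.3, 121.6, 135.0], [582.6, 96.4, 22.0], [566.4, 195.7, 18.0], [563.6, 178.7, 38.0]]
top1.png
pad b ((635.3, 222.6, 18.1), np.int32(76))
rib b [[696.9, 151.3, 18.0], [662.2, 163.5, 24.0], [658.9, 145.7, 26.0], [655.1, 128.8, 22.0], [651.9, 110.6, 26.0], [594.3, 140.4, 24.0], [590.5, 123.0, 27.0]]
pad o ((643.5, -125.8, 24.4), np.int32(468))
rib o [[664.7, -183.7, 23.0], [662.7, -200.9, 25.0], [660.3, -219.0, 24.0], [657.1, -236.9, 22.0], [604.5, -173.8, 26.0], [601.9, -191.2, 28.0], [599.1, -209.2, 30.0], [596.3, -227.2, 27.0]]
top0.png
pad b ((642.6, 222.6, 25.0), np.int32(460))
rib b [[661.9, 163.4, 25.0], [658.7, 145.9, 23.0], [654.9, 127.9, 25.0], [653.0, 110.1, 24.0], [601.7, 175.8, 26.0], [597.8, 157.9, 21.0], [594.8, 139.9, 25.0], [590.2, 123.1, 25.0]]
pad o ((643.8, -126.1, 24.5), np.int32(463))
rib o [[666.1, -183.7, 28.0], [663.3, -202.1, 23.0], [661.3, -219.6, 24.0], [657.0, -235.9, 22.0], [604.3, -173.6, 21.0], [602.2, -191.7, 24.0], [599.0, -209.6, 26.0], [596.3, -226.8, 28.0]]
1556 [[0.525, 0.1997, 0.1303], [0.5502, 0.2171, 0.1453], [0.5576, 0.2316, 0.149]]
```

Emit:
apply_moves(plan=[40,4,0,0,40,4,0,0,20,1,0,0,0,0,-35,0,0,0,-35,0,0,0,-20,0,0,0,0,0])

```text
clock: 6.4
tcp_pos: [0.6311, 0.2217, 0.0299]
tool_rot: [3.057, 0.72, -0.013]
force: [-0.0, 0.5, -0.1]
finger_gap: 0.032
grip_force: 12.3
```

Emit:
apply_moves(plan=[9,-1,0,0,0,0,0,0,0,0,0,0])

```text
clock: 6.7
tcp_pos: [0.6452, 0.222, 0.0353]
tool_rot: [-3.058, -0.716, -0.005]
force: [-0.2, -0.2, -1.1]
finger_gap: 0.032
grip_force: 12.3
```

```bash
python3 - <<'E'
from h import *
o=robot.observe(); print(o["tcp_pos"],o["tool_rot"],o["joints"].round(2))
im,d,c=grab("wrist","w4.png"); W=cloud(d,c); z=o["tcp_pos"][2]
P=W[box(W,.61,.67,.19,.25,z+.014,z+.03)]; print(circ(P),P[:,2].max(),len(P)); A=np.c_[P[:,:2]-P[:,:2].mean(0),np.ones(len(P))]
top=P[P[:,2]>z+.017]; print(circ(top)); 
E
```

```text
[0.64523171 0.22197043 0.03531216] [-3.05839337 -0.71642315 -0.00457085] [ 0.04  0.77 -0.66  1.64  0.56  0.93 -1.94]
(653.4, 226.0, 26.3) 0.06530491666122004 1971
(653.4, 226.0, 26.3)
```

View pics/w4.png

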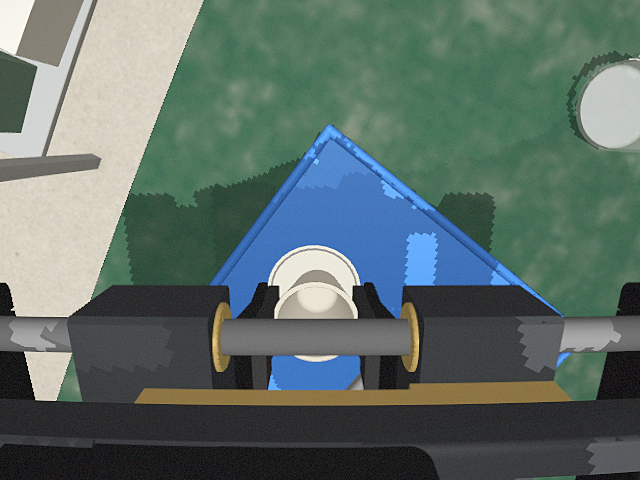

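The cup hangs over the white pad at (315,300), with the tray's far corner at (330,128). I am 5 mm too far in x.

Emit:
apply_moves(plan=[-5,-1,-6,0,0,0,-6,0,0,0,0,0,0,0,0,0])

```text
clock: 7.15
tcp_pos: [0.6388, 0.2205, 0.0212]
tool_rot: [3.058, 0.718, -0.001]
force: [1.1, 0.1, -0.3]
finger_gap: 0.032
grip_force: 12.3
```

Emit:
apply_moves(plan=[1,0,-0.6,0,0,0,0,0])

```text
clock: 7.35
tcp_pos: [0.6404, 0.2206, 0.021]
tool_rot: [-3.059, -0.717, -0.001]
force: [-1.0, 0.5, 0.1]
finger_gap: 0.0318
grip_force: 12.3
```

Emit:
apply_moves(plan=[0,0,0,0,0,0,0,0,0,0,0,0,0,0,0,0,0,0,0,0], hand=0.25)

```text
clock: 7.85
tcp_pos: [0.6401, 0.2206, 0.021]
tool_rot: [3.059, 0.717, 0.0]
force: [-0.3, 0.6, 0.0]
finger_gap: 0.0618
grip_force: 0.0
```

Emit:
apply_moves(plan=[0,0,15,0,0,0,35,0,0,0,50,0,-10,0,50,0,-10,0,0,0,0,0,0,0])

```text
clock: 8.45
tcp_pos: [0.6197, 0.2216, 0.1728]
tool_rot: [3.058, 0.72, 0.005]
force: [0.1, 0.3, -0.2]
finger_gap: 0.0653
grip_force: 0.0
```

```bash
python3 - <<'E'
from h import *
o=robot.observe(); print(o["tcp_pos"],o["tool_rot"])
im,d,c=grab("wrist","w5.png"); W=cloud(d,c)
P=W[box(W,.6,.68,.18,.27,.036,.06)]; print("rim",circ(P),P[:,2].min(),P[:,2].max(),len(P)); print(pad(im,W,.55,.75,.15,.32))
E
```

```text
[0.61973388 0.22156712 0.17277683] [3.05790171 0.71985593 0.00549799]
rim (641.5, 220.6, 17.0) 0.03602394896453076 0.044714278615861136 554
((640.5, 220.9, 24.2), np.int32(991))
```

View pics/w5.png

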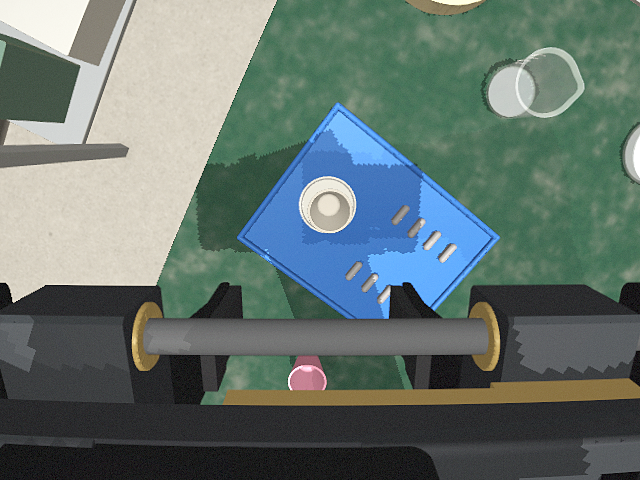

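The crucible stands centred on the blue pad at (327,205). Next is the red tube. I turn the tool the other way to stay off the wrist limit, with a narrower opening to clear the green tube.

Emit:
apply_moves(plan=[-16,-28,0,0.14,-16,-28,0,0.14,-16,-28,0,0.14,-16,-28,0,0.14,-16,-28,0,0.14,-16,-28,0,0.14,-16,-28,0,0.14,-16,-28,0,0.14,-16,-28,0,0.14,-16,-26,0,0.14], hand=0.5)

```text
clock: 9.5
tcp_pos: [0.4589, -0.0592, 0.1688]
tool_rot: [-1.869, -2.522, 0.001]
force: [1.4, -0.3, 0.3]
finger_gap: 0.0437
grip_force: 0.0
```

Emit:
apply_moves(plan=[0,0,0,0.145,0,0,0,0.145,0,0,0,0.145,0,0,0,0.145,0,0,0,0.145,0,0,0,0.145,0,0,0,0.145,0,0,0,0.145,0,0,0,0,0,0,0,0])

```text
clock: 10.5
tcp_pos: [0.4599, -0.0577, 0.1693]
tool_rot: [-0.195, -3.134, -0.001]
force: [-0.1, 0.8, 0.0]
finger_gap: 0.0436
grip_force: 0.0
```

```bash
python3 - <<'E'
from h import *
o=robot.observe(); print(o["tcp_pos"],o["tool_rot"],np.degrees(2*np.arctan2(o["tool_rot"][1],o["tool_rot"][0])),o["joints"].round(2),o["finger_gap"])
im,d,c=grab("wrist","w6.png"); W=cloud(d,c)
print("red",tube(W[box(W,.39,.54,-.1,-.03,.019,.035)])); print("green",tube(W[box(W,.39,.54,-.025,.05,.019,.035)]))
E
```

```text
[ 0.45989132 -0.05770697  0.16927608] [-1.94700123e-01 -3.13406332e+00 -1.26285658e-03] -187.10973341728712 [ 1.09  0.54 -1.36  2.03  0.61  1.08  0.89] 0.04355830847915676
red ('rect', (459.1, -55.6), (18.4, 104.7), 'dir deg', -6.93, 'top z', np.float64(0.0267))
green ('rect', (471.3, 3.6), (17.9, 104.9), 'dir deg', -5.12, 'top z', np.float64(0.0267))
```

Emit:
apply_moves(plan=[-1,2,-45,0,0,0,-45,0,0,0,-40,0,0,0,-15,0,0,0,0,0,0,0,0,0], squeeze=15)

```text
clock: 11.15
tcp_pos: [0.4597, -0.055, 0.0254]
tool_rot: [0.191, 3.135, 0.001]
force: [0.4, -0.3, 1.1]
finger_gap: 0.0435
grip_force: 0.0
```

Emit:
apply_moves(plan=[0,0,-10,0,0,0,-6.5,0,0,0,0,0,0,0,0,0])

```text
clock: 11.55
tcp_pos: [0.4593, -0.0555, 0.0086]
tool_rot: [0.19, 3.136, -0.0]
force: [-0.0, 0.1, 0.3]
finger_gap: 0.0436
grip_force: 0.0
```

Emit:
apply_moves(plan=[0,0,0,0,0,0,0,0,0,0,0,0,0,0,0,0,0,0,0,0,0,0,0,0], hand=1, squeeze=15)

```text
clock: 12.15
tcp_pos: [0.4594, -0.0549, 0.0086]
tool_rot: [0.189, 3.135, 0.002]
force: [0.1, 1.9, 1.1]
finger_gap: 0.0167
grip_force: 15.0
```

Emit:
apply_moves(plan=[0,0,40,0,0,0,45,0,28,33,0,0,28,33,0,-0.04,28,33,0,-0.037,28,33,0,0,28,33,0,0,25,33,0,0,0,0,0,0,0,0,0,0])

```text
clock: 13.15
tcp_pos: [0.6238, 0.1435, 0.093]
tool_rot: [-0.307, -3.125, 0.001]
force: [-0.4, -0.9, -1.6]
finger_gap: 0.0163
grip_force: 15.0
```

```bash
python3 - <<'E'
from h import *
o=robot.observe(); print(o["tcp_pos"],o["tool_rot"],np.degrees(2*np.arctan2(o["tool_rot"][1],o["tool_rot"][0])),o["joints"].round(2),o["finger_gap"])
im,d,c=grab("wrist","w7.png"); W=cloud(d,c); z=o["tcp_pos"][2]
for ax in(1,):
    P=W[box(W,.55,.7,.11,.18,z-.004,z+.03)]; x=np.c_[P[:,0],P[:,1],P[:,2]]; print(len(P),tube(P) if len(P)>20 else "")
E
```

```text
[0.62383101 0.14347331 0.09299454] [-3.07205315e-01 -3.12541657e+00  6.20389948e-04] -191.22743702966798 [ 0.38  0.8  -1.05  1.7   0.76  1.11  0.48] 0.016292440450796954
8133 ('rect', (615.6, 145.2), (89.1, 36.9), 'dir deg', -11.13, 'top z', np.float64(0.1171))
```

View pics/w7.png

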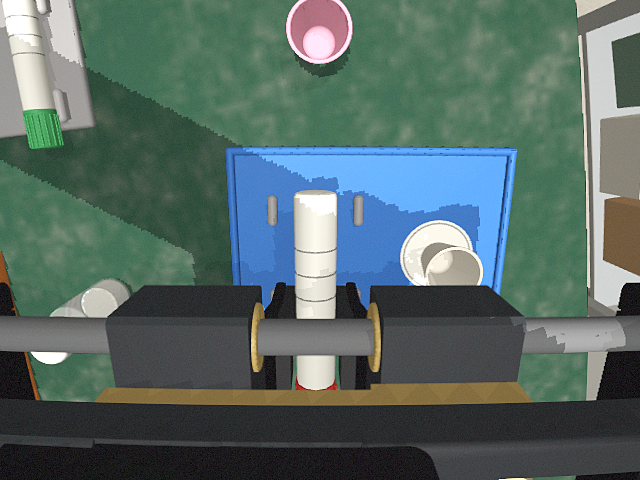

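The red tube is held level and parallel to the blue ribs, its near end at (315,190). The crucible stands on its pad at (440,258).

Emit:
apply_moves(plan=[1,-0.5,-35,0,0,0,-30,0,0,0,-10,0,0,0,0,0,0,0,0,0])

```text
clock: 13.7
tcp_pos: [0.6257, 0.1418, 0.0197]
tool_rot: [0.311, 3.125, 0.001]
force: [0.1, -0.7, -0.0]
finger_gap: 0.0164
grip_force: 15.0
```

Emit:
apply_moves(plan=[-0.5,1,-6,0,0,0,-4,0,0,0,0,0,0,0,0,0])

```text
clock: 14.1
tcp_pos: [0.6249, 0.143, 0.0087]
tool_rot: [0.31, 3.126, -0.0]
force: [-0.1, 0.1, 0.1]
finger_gap: 0.0163
grip_force: 15.0
```

Emit:
apply_moves(plan=[0,0,0,0,0,0,0,0,0,0,0,0,0,0,0,0], hand=0.6)

```text
clock: 14.5
tcp_pos: [0.6247, 0.1432, 0.0085]
tool_rot: [-0.31, -3.126, -0.0]
force: [-0.0, -0.6, -0.5]
finger_gap: 0.0334
grip_force: 0.0
```

Emit:
apply_moves(plan=[0,0,15,0,0,0,40,0,0,0,50,0,0,0,50,0,40,0,0,0,40,0,0,0,0,0,0,0,0,0,0,0])

```text
clock: 15.3
tcp_pos: [0.7046, 0.1434, 0.1639]
tool_rot: [-0.311, -3.125, -0.002]
force: [-0.9, 0.7, -0.1]
finger_gap: 0.0353
grip_force: 0.0
```

```bash
python3 - <<'E'
from h import *
o=robot.observe(); print(o["tcp_pos"],o["joints"].round(2))
im,d,c=grab("wrist","w8.png"); W=cloud(d,c)
print("red",tube(W[box(W,.55,.7,.11,.18,.019,.035)])); print("cruc",circ(W[box(W,.6,.68,.18,.27,.036,.06)]),pad(im,W,.55,.75,.18,.32)); print(ribs(W,.56,.72,.06,.2).tolist())
E
```

```text
[0.70462746 0.14342647 0.16386564] [ 0.34  0.82 -1.05  1.44  0.72  1.3   0.6 ]
red ('rect', (624.8, 142.7), (18.0, 104.7), 'dir deg', -10.88, 'top z', np.float64(0.0268))
cruc (641.7, 220.6, 17.3) ((640.5, 221.0, 24.3), np.int32(1254))
[[563.6, 177.6, 37.0], [565.8, 189.2, 36.0], [567.3, 196.8, 19.0], [561.5, 165.6, 37.0], [566.6, 100.9, 20.0], [596.5, 158.5, 131.0], [599.8, 175.0, 205.0], [589.4, 122.2, 186.0], [592.7, 138.2, 101.0], [631.9, 87.1, 26.0], [650.1, 109.9, 179.0], [652.9, 126.4, 78.0], [657.1, 146.8, 104.0], [660.4, 163.4, 176.0], [686.5, 103.0, 20.0], [693.0, 140.2, 17.0], [701.3, 182.9, 23.0], [703.7, 195.3, 27.0], [697.5, 160.8, 16.0]]
```

The red tube lies at the bed centre. Now the dark vial.

Emit:
apply_moves(plan=[-25,-34,0,0.01,-25,-35,0,0.01,-25,-34,0,0.01,-25,-35,0,0,-25,-34,0,0,-25,-35,0,0,-25,-34,0,0,-25,-35,0,0,-25,-34,0,0,-27,-35,0,0], hand=0.25)

```text
clock: 16.35
tcp_pos: [0.4505, -0.202, 0.1637]
tool_rot: [-0.26, -3.13, 0.002]
force: [0.2, -1.2, -0.0]
finger_gap: 0.0655
grip_force: 0.0
```

Emit:
apply_moves(plan=[0,0,-20,0,0,0,0,0,0,0,0,0])

```text
clock: 16.65
tcp_pos: [0.4524, -0.2005, 0.144]
tool_rot: [-0.259, -3.131, -0.0]
force: [-0.1, 0.1, 0.4]
finger_gap: 0.0654
grip_force: 0.0
```

```bash
python3 - <<'E'
from h import *
o=robot.observe(); print(o["tcp_pos"],np.degrees(2*np.arctan2(o["tool_rot"][1],o["tool_rot"][0])),o["joints"].round(2),o["finger_gap"])
im,d,c=grab("wrist","w9.png"); W=cloud(d,c)
P=W[box(W,.42,.49,-.24,-.16,.055,.08)];print("vial",circ(P),len(P))
P=W[box(W,.42,.49,-.24,-.16,.01,.04)];print(P.min(0),P.max(0))
E
```

```text
[ 0.4524039  -0.20048077  0.14400604] -189.4737038387723 [ 1.28  0.59 -1.26  1.99  0.66  1.05  1.11] 0.06544888574172503
vial (450.1, -202.1, 9.2) 612
[ 0.43894629 -0.21329007  0.01026579] [ 0.44937058 -0.1911852   0.03994844]
```

View pics/w9.png

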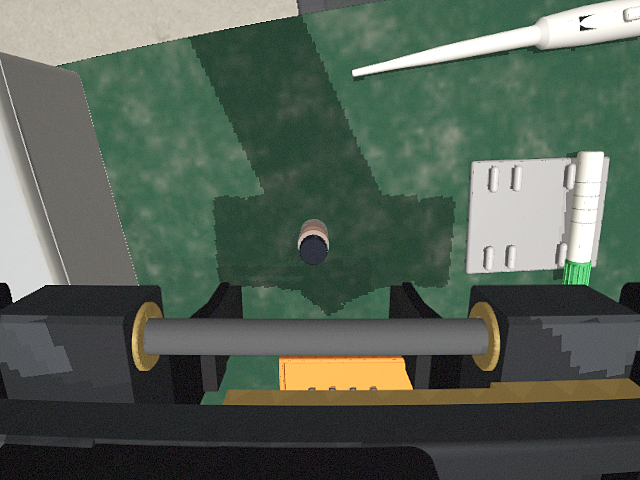

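The dark vial (313,247) is between the fingers, clear of the machine at left.

Emit:
apply_moves(plan=[-2,-1.5,-40,0,0,0,-40,0,0,0,-30,0,0,0,-15,0,0,0,-5,0,0,0,0,0,0,0,0,0])

```text
clock: 17.4
tcp_pos: [0.4521, -0.2028, 0.0147]
tool_rot: [0.261, 3.129, -0.0]
force: [0.1, 0.3, 0.3]
finger_gap: 0.0652
grip_force: 0.0
```

Emit:
apply_moves(plan=[0,0,0,0,0,0,0,0,0,0,0,0,0,0,0,0,0,0,0,0,0,0,0,0,0,0,0,0,0,0,0,0], hand=1, squeeze=15)

```text
clock: 18.2
tcp_pos: [0.4507, -0.2034, 0.0135]
tool_rot: [-0.263, -3.13, -0.0]
force: [-0.4, 0.5, 0.3]
finger_gap: 0.0214
grip_force: 15.0
```

Emit:
apply_moves(plan=[0,0,40,0,0,0,45,0,0,0,25,0,38,15,0,0,38,15,0,0,38,15,0,0,38,15,0,0,40,16,0,0,0,0,0,0,0,0,0,0])

```text
clock: 19.2
tcp_pos: [0.6427, -0.1262, 0.123]
tool_rot: [-0.26, -3.13, -0.001]
force: [-0.4, -0.9, -0.9]
finger_gap: 0.0217
grip_force: 15.0
```

```bash
python3 - <<'E'
from h import *
o=robot.observe(); print(o["tcp_pos"],np.degrees(2*np.arctan2(o["tool_rot"][1],o["tool_rot"][0])),o["joints"].round(2),o["finger_gap"])
im,d,c=grab("wrist","w10.png"); W=cloud(d,c)
print(pad(im,W,.57,.72,-.18,-.07)); print(ribs(W,.57,.71,-.26,-.14).tolist())
E
```

```text
[ 0.64274176 -0.12622067  0.12296081] -189.50692589025823 [ 0.81  0.79 -1.08  1.64  0.75  1.18  0.95] 0.02172366578352788
((642.3, -127.7, 24.1), np.int32(3177))
[[580.0, -251.0, 19.0], [603.1, -174.9, 225.0], [594.6, -228.0, 202.0], [597.3, -210.0, 221.0], [600.3, -192.7, 230.0], [650.8, -237.2, 99.0], [653.9, -218.7, 102.0], [656.5, -201.6, 103.0], [659.5, -183.5, 100.0]]
```

View pics/w10.png

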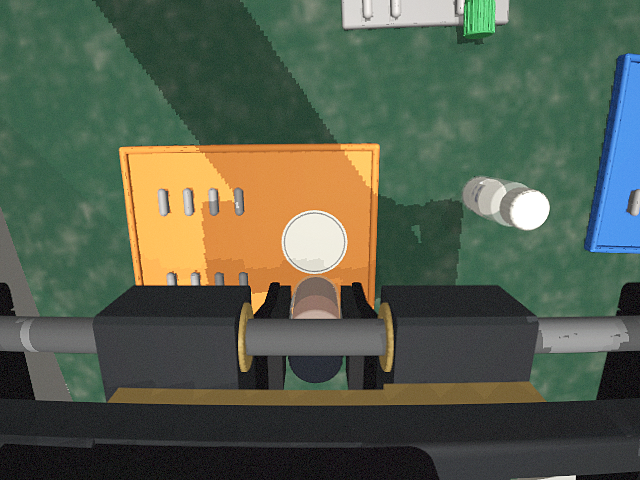

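The vial is held upright at (316,330). The orange pad is at (314,242) and the white vial is untouched at (505,205). Lowering now.

Emit:
apply_moves(plan=[0,-1.5,-35,0,0,0,-35,0,0,0,-20,0,0,0,-8,0,0,0,0,0,0,0,0,0])

```text
clock: 19.85
tcp_pos: [0.6436, -0.1289, 0.027]
tool_rot: [0.264, 3.128, 0.001]
force: [0.6, 0.2, -0.8]
finger_gap: 0.0217
grip_force: 15.0
```

Emit:
apply_moves(plan=[0,0,-3.5,0,0,0,-1.5,0,0,0,0,0,0,0,0,0])

```text
clock: 20.25
tcp_pos: [0.6429, -0.1289, 0.0208]
tool_rot: [0.263, 3.13, -0.0]
force: [0.1, 0.2, -0.5]
finger_gap: 0.0214
grip_force: 15.0
```

Emit:
apply_moves(plan=[0,0.5,-0.6,0,0,0,0,0])

```text
clock: 20.45
tcp_pos: [0.6427, -0.1283, 0.0199]
tool_rot: [-0.263, -3.131, -0.0]
force: [0.5, 0.2, 0.0]
finger_gap: 0.0216
grip_force: 15.0
```

Emit:
apply_moves(plan=[0,0,0,0,0,0,0,0,0,0,0,0,0,0,0,0,0,0,0,0], hand=0.4)

```text
clock: 20.95
tcp_pos: [0.6428, -0.1284, 0.0199]
tool_rot: [0.263, 3.131, 0.0]
force: [-0.0, -0.2, 0.3]
finger_gap: 0.0499
grip_force: 0.0
```

Emit:
apply_moves(plan=[0,0,15,0,0,0,40,0,0,0,50,0,0,0,45,0,30,0,0,0,30,0,0,0,0,0,0,0,0,0,0,0])

```text
clock: 21.75
tcp_pos: [0.7026, -0.1277, 0.1704]
tool_rot: [-0.262, -3.13, -0.001]
force: [1.0, 0.9, -0.3]
finger_gap: 0.0525
grip_force: 0.0
```

```bash
python3 - <<'E'
from h import *
o=robot.observe(); print(o["tcp_pos"],np.degrees(2*np.arctan2(o["tool_rot"][1],o["tool_rot"][0])),o["joints"].round(2),o["finger_gap"])
im,d,c=grab("wrist","w11.png"); W=cloud(d,c)
P=W[box(W,.6,.68,-.17,-.09,.058,.08)];print("vial",circ(P),P[:,2].max()); print(pad(im,W,.57,.72,-.18,-.07)); print(ribs(W,.57,.71,-.26,-.14).tolist())
im,d,c=grab("wrist","w11.png"); W=cloud(d,c); print("green",tube(W[box(W,.39,.54,-.025,.05,.019,.035)]))
E
```

```text
[ 0.70263766 -0.12773829  0.17041813] -189.57710773096306 [ 0.73  0.82 -1.07  1.44  0.72  1.31  1.01] 0.052532477429975986
vial (641.7, -128.5, 9.3) 0.06801985459902077
((642.1, -127.6, 24.0), np.int32(1984))
[[597.2, -210.0, 175.0], [600.4, -192.4, 185.0], [603.6, -174.6, 177.0], [594.7, -228.1, 192.0], [655.6, -237.7, 162.0], [658.3, -219.6, 167.0], [661.3, -202.4, 168.0], [664.0, -184.4, 166.0], [703.8, -166.9, 31.0], [707.2, -146.6, 24.0]]Traceback (most recent call last):
  File "<stdin>", line 5, in <module>
  File "h.py", line 27, in tube
    vx,vy,mx,my=cv2.fitLine((P[:,:2]*1000).astype(np.float32),cv2.DIST_HUBER,0,.1,.01).ravel(); s=np.sign(vx)
                ~~~~~~~~~~~^^^^^^^^^^^^^^^^^^^^^^^^^^^^^^^^^^^^^^^^^^^^^^^^^^^^^^^^^^^
cv2.error: OpenCV(4.12.0) /io/opencv/modules/imgproc/src/linefit.cpp:50: error: (-215:Assertion failed) count > 0 in function 'fitLine2D_wods'
```

Emit:
apply_moves(plan=[-33,19,0,0.02,-33,19,0,0.02,-33,19,0,0.014,-33,19,0,0,-33,19,0,0,-33,18,0,0,-33,18,0,0,0,0,0,0,0,0,0,0], hand=0.5)

```text
clock: 22.75
tcp_pos: [0.4709, 0.0021, 0.1701]
tool_rot: [0.177, 3.136, -0.004]
force: [1.0, -0.7, -0.8]
finger_gap: 0.0438
grip_force: 0.0
```

```bash
python3 - <<'E'
from h import *
o=robot.observe(); print(o["tcp_pos"],np.degrees(2*np.arctan2(o["tool_rot"][1],o["tool_rot"][0])),o["joints"].round(2),o["finger_gap"])
im,d,c=grab("wrist","w12.png"); W=cloud(d,c); print("green",tube(W[box(W,.39,.54,-.025,.05,.019,.035)]))
im,d,c=load("top0.png"); W=cloud(d,c)
for x in(.56,.6,.65,.7): print(x,W[box(W,x-.01,x+.01,-.4,-.25,.08,.3)][:,1].max())
E
```

```text
[0.47092507 0.00208298 0.17013094] 173.52487214988753 [ 0.92  0.5  -1.3   2.01  0.57  1.05  0.81] 0.04379064866479625
green ('rect', (471.8, 3.8), (17.8, 105.6), 'dir deg', -6.84, 'top z', np.float64(0.0267))
0.56 -0.3466860715239163
0.6 -0.34679464968881674
0.65 -0.3464719717992401
0.7 -0.34682859399467103
```

Delta (+1, +2, -161), yaw within 0.4°.

Emit:
apply_moves(plan=[1,2,-45,-0.006,0,0,-45,0,0,0,-40,0,0,0,-15,0,0,0,0,0,0,0,0,0])

```text
clock: 23.4
tcp_pos: [0.4737, 0.0047, 0.0251]
tool_rot: [0.189, 3.136, 0.001]
force: [-0.1, 0.4, 0.0]
finger_gap: 0.0436
grip_force: 0.0
```

Emit:
apply_moves(plan=[-1.5,-1,-10,0,0,0,-6.5,0,0,0,0,0,0,0,0,0])

```text
clock: 23.8
tcp_pos: [0.4714, 0.0035, 0.0085]
tool_rot: [0.188, 3.136, -0.0]
force: [0.0, 0.6, 0.8]
finger_gap: 0.0435
grip_force: 0.0
```

Emit:
apply_moves(plan=[0,0,0,0,0,0,0,0,0,0,0,0,0,0,0,0,0,0,0,0,0,0,0,0], hand=1, squeeze=15)

```text
clock: 24.4
tcp_pos: [0.4715, 0.0041, 0.0086]
tool_rot: [0.187, 3.135, 0.001]
force: [-0.3, 1.8, 1.0]
finger_gap: 0.0163
grip_force: 15.0
```

Emit:
apply_moves(plan=[0,0,40,0,0,0,45,0,0,0,20,0,32,-38,0,-0.02,32,-38,0,-0.02,32,-38,0,0,32,-39,0,0,32,-39,0,0,0,0,0,0,0,0,0,0])

```text
clock: 25.4
tcp_pos: [0.6304, -0.1887, 0.1124]
tool_rot: [-0.255, -3.13, -0.002]
force: [0.2, 0.7, -0.2]
finger_gap: 0.0163
grip_force: 15.0
```

```bash
python3 - <<'E'
from h import *
o=robot.observe(); print(o["tcp_pos"],np.degrees(2*np.arctan2(o["tool_rot"][1],o["tool_rot"][0])),o["joints"].round(2),o["finger_gap"])
im,d,c=grab("wrist","w13.png"); W=cloud(d,c); print(ribs(W,.57,.71,-.26,-.14).tolist())
E
```

```text
[ 0.63038169 -0.18865219  0.11241718] -189.29835280408523 [ 0.89  0.8  -1.05  1.64  0.74  1.16  1.06] 0.0162595834359892
[[571.4, -144.1, 21.0], [594.5, -228.0, 242.0], [597.1, -210.4, 242.0], [650.4, -219.7, 21.0], [648.2, -236.9, 44.0]]
```

View pics/w13.png

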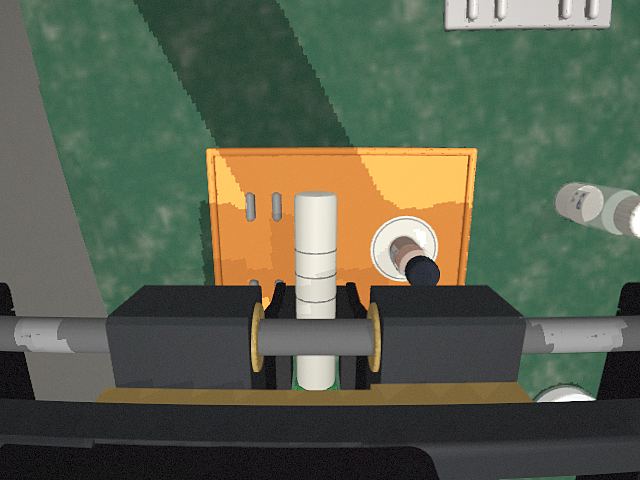

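The green tube is over the orange bed at (315,290), parallel to the ribs. The dark vial stands on its pad at (405,250).

Emit:
apply_moves(plan=[2,0,-35,0,0,0,-35,0,0,0,-15,0,0,0,-8,0,0,0,0,0,0,0,0,0])

```text
clock: 26.05
tcp_pos: [0.6336, -0.1872, 0.022]
tool_rot: [0.25, 3.129, 0.0]
force: [-0.3, -0.3, -0.4]
finger_gap: 0.0163
grip_force: 15.0
```

Emit:
apply_moves(plan=[-1,-1,-7,0,0,0,-5,0,0,0,0,0,0,0,0,0])

```text
clock: 26.45
tcp_pos: [0.6319, -0.1883, 0.0085]
tool_rot: [0.25, 3.131, 0.001]
force: [0.4, 1.2, -0.1]
finger_gap: 0.0164
grip_force: 15.0
```

Emit:
apply_moves(plan=[0,0,0,0,0,0,0,0,0,0,0,0,0,0,0,0], hand=0.65)

```text
clock: 26.85
tcp_pos: [0.6315, -0.189, 0.0083]
tool_rot: [-0.251, -3.131, 0.0]
force: [-0.2, 0.9, -0.4]
finger_gap: 0.0297
grip_force: 0.0
```

Emit:
apply_moves(plan=[0,0,15,0,0,0,40,0,0,0,50,0,0,0,50,0,30,0,20,0,30,0,0,0,0,0,0,0,0,0,0,0])

```text
clock: 27.65
tcp_pos: [0.6915, -0.1881, 0.1838]
tool_rot: [-0.249, -3.131, -0.001]
force: [-0.4, -0.4, 0.2]
finger_gap: 0.0304
grip_force: 0.0
```

```bash
python3 - <<'E'
from h import *
o=robot.observe(); print(o["tcp_pos"])
im,d,c=grab("wrist","w14.png"); W=cloud(d,c)
print("green",tube(W[box(W,.55,.7,-.22,-.15,.019,.035)])); P=W[box(W,.6,.68,-.17,-.09,.058,.08)];print("vial",circ(P),P[:,2].max()); print(pad(im,W,.57,.72,-.18,-.07)); print(ribs(W,.57,.71,-.26,-.14).tolist())
im,d,c=grab("top","top2.png"); W=cloud(d,c);P=W[box(W,.6,.66,-.03,.03,.067,.08)];print("white",circ(P))
im,d,c=load("top0.png"); W=cloud(d,c);P=W[box(W,.6,.66,-.03,.03,.067,.08)];print("white0",circ(P))
E
```

```text
[ 0.69147562 -0.18811515  0.18378217]
green ('rect', (632.2, -189.1), (18.4, 104.7), 'dir deg', -9.1, 'top z', np.float64(0.0267))
vial (642.0, -129.0, 9.1) 0.0679888172003727
((642.3, -127.0, 24.4), np.int32(1724))
[[594.9, -228.1, 167.0], [597.8, -210.4, 181.0], [600.4, -194.2, 93.0], [603.5, -173.3, 91.0], [590.2, -253.1, 19.0], [604.0, -254.9, 23.0], [655.7, -238.0, 149.0], [658.7, -220.1, 150.0], [661.3, -204.1, 63.0], [664.7, -183.1, 77.0], [701.4, -181.5, 22.0], [706.2, -153.9, 30.0]]
white (629.1, -2.7, 11.7)
white0 (629.0, -2.4, 11.7)
```

View pics/w14.png

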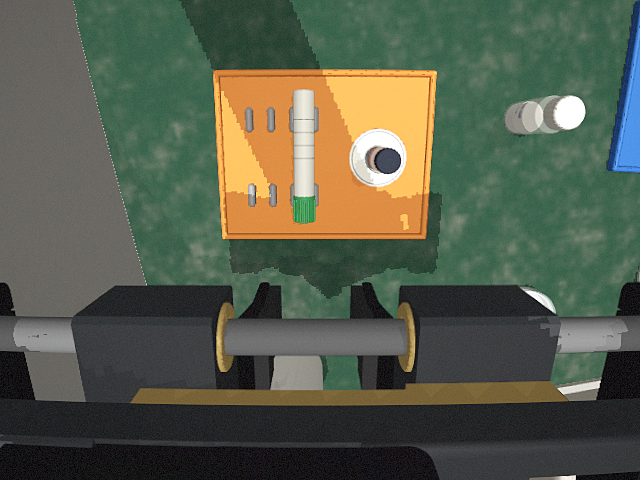

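The orange tray has the green tube in its groove at (304,155) and the vial on the pad at (380,158). The white vial has not moved. Handing in.

```bash
python3 - <<'E'
from h import *
im,d,c=load("top2.png"); W=cloud(d,c)
print("red",tube(W[box(W,.55,.7,.11,.18,.019,.035)]),"cruc",circ(W[box(W,.6,.68,.18,.27,.036,.06)]))
print(robot.job_done())
E
```

```text
red ('rect', (626.6, 143.4), (18.0, 105.5), 'dir deg', -11.54, 'top z', np.float64(0.0274)) cruc (643.5, 222.1, 17.4)
the job is handed in; nothing more can be done
None
```

Both kits are made up and the job is handed in at about 28 s. The last camera checks put the crucible and red tube in the blue tray, the dark vial and green tube in the orange tray, and the white vial unmoved; no verdict came back.

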